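# Press the print bed's corner pins home in order

### The job

With closed fingertips, gently press the four coloured corner pins of the print bed all the way down into their collars, one after the other: first red, then yellow, then blue, then white. Only touch the pins, and leave the finished orange print on the bed and the glue stick and knife beside it where they are.

Things in the scene. Friction and masses are not known exactly. Their poses are not given: they have to be found in the camera images.
- bed: Black square print bed of a 3D printer, 200 x 200 mm, on an aluminium carriage fixed to the bench (it does not move). Origin on the bench under its centre; its flat top is 50 mm above the origin; x and y run along its edges. Near each corner, 72 mm from the centre along both x and y, sits one push-in pin; which colour is at which corner varies, and the bed is turned by up to 0.4 rad.
- red_clip: Fixed steel collar, 30 mm across and 4 mm high, that the red pin goes down into. Origin at the centre of its underside, on the bed's top; z up. The red pin belongs to it.
- red_top (a point): Centre of the upper face of the red pin's round flat plastic head, 26 mm across and 6 mm thick. It moves down with the pin: about 20 mm above the bed's top with the pin out (up to 2 mm lower at the start), 12 mm when pressed fully down.
- pin_red (a joint): How far the red pin is pressed straight down, in m: 0 out, 0.008 fully down at its stop; starts between 0 and 0.002. It slides stiffly (3.5 N to start, about 5 N near the stop) and stays where it is left. Its socket is rubber-mounted and sinks elastically by about 1 mm per 5 N of push, beside the pin's own travel.
- yellow_clip: Fixed steel collar, 30 mm across and 4 mm high, that the yellow pin goes down into. Origin at the centre of its underside, on the bed's top; z up. The yellow pin belongs to it.
- yellow_top (a point): Centre of the upper face of the yellow pin's round flat plastic head, 26 mm across and 6 mm thick. It moves down with the pin: about 20 mm above the bed's top with the pin out (up to 2 mm lower at the start), 12 mm when pressed fully down.
- pin_yellow (a joint): How far the yellow pin is pressed straight down, in m: 0 out, 0.008 fully down at its stop; starts between 0 and 0.002. It slides stiffly (3.5 N to start, about 5 N near the stop) and stays where it is left. Its socket is rubber-mounted and sinks elastically by about 1 mm per 5 N of push, beside the pin's own travel.
- blue_clip: Fixed steel collar, 30 mm across and 4 mm high, that the blue pin goes down into. Origin at the centre of its underside, on the bed's top; z up. The blue pin belongs to it.
- blue_top (a point): Centre of the upper face of the blue pin's round flat plastic head, 26 mm across and 6 mm thick. It moves down with the pin: about 20 mm above the bed's top with the pin out (up to 2 mm lower at the start), 12 mm when pressed fully down.
- pin_blue (a joint): How far the blue pin is pressed straight down, in m: 0 out, 0.008 fully down at its stop; starts between 0 and 0.002. It slides stiffly (3.5 N to start, about 5 N near the stop) and stays where it is left. Its socket is rubber-mounted and sinks elastically by about 1 mm per 5 N of push, beside the pin's own travel.
- white_clip: Fixed steel collar, 30 mm across and 4 mm high, that the white pin goes down into. Origin at the centre of its underside, on the bed's top; z up. The white pin belongs to it.
- white_top (a point): Centre of the upper face of the white pin's round flat plastic head, 26 mm across and 6 mm thick. It moves down with the pin: about 20 mm above the bed's top with the pin out (up to 2 mm lower at the start), 12 mm when pressed fully down.
- pin_white (a joint): How far the white pin is pressed straight down, in m: 0 out, 0.008 fully down at its stop; starts between 0 and 0.002. It slides stiffly (3.5 N to start, about 5 N near the stop) and stays where it is left. Its socket is rubber-mounted and sinks elastically by about 1 mm per 5 N of push, beside the pin's own travel.
- print: Loose orange printed vase, a turned shape 38 mm across and 42 mm high, standing near the middle of the bed's top. Origin at the centre of its underside. To be left alone.
- glue_stick: Loose glue stick with red cap, 30 mm across and 85 mm high, standing upright on the bench beside the bed. Origin at the centre of its underside. To be left alone.
- knife: Loose yellow utility knife lying on the bench, blade drawn in, 140 mm long along its x, 22 mm wide, 16 mm high. Origin under the middle of its handle. To be left alone.

How it is judged:
On the way, in this order (a step that is already met when the one before it is completed fails the run):
1. the red pin is pressed down (more than 6 of its 8 mm) (value of joint pin_red above 0.006 m), for 0.1 s.
2. the yellow pin is pressed down (more than 6 of its 8 mm) (value of joint pin_yellow above 0.006 m), for 0.1 s.
3. the blue pin is pressed down (more than 6 of its 8 mm) (value of joint pin_blue above 0.006 m), for 0.1 s.
4. the white pin is pressed down (more than 6 of its 8 mm) (value of joint pin_white above 0.006 m), for 0.1 s.
At the end, for the whole second after the job is handed in: All four pins are more than 6 mm down (of 8 mm); the print is at rest within 8 mm of its starting place, and the glue stick and knife within 15 mm of theirs (value of joint each of pin_red, pin_yellow, pin_blue, pin_white above 0.006 m and distance of print from where it was at the start of the episode below 0.008 m and distance of each of glue_stick, knife from where it was at the start of the episode below 0.015 m and linear speed of print below 0.02 m/s); the robot touches nothing.
It fails at once if a pin is pressed (past 4 mm) before the one named ahead of it is down (6 mm) ((value of joint pin_yellow above 0.004 m and value of joint pin_red below 0.006 m) or (value of joint pin_blue above 0.004 m and value of joint pin_yellow below 0.006 m) or (value of joint pin_white above 0.004 m and value of joint pin_blue below 0.006 m)).
It fails at once if a pin, its collar or the bed is pressed with more than 25 N (contact force between anything else and red_clip above 25 N or contact force between anything else and yellow_clip above 25 N or contact force between anything else and blue_clip above 25 N or contact force between anything else and white_clip above 25 N or contact force between any of the fingers, the arm and bed above 25 N).
It fails at once if the finished print is moved more than 8 mm, lifted or knocked over (distance of print from where it was at the start of the episode above 0.008 m or angle between print's own z axis and vertical above 0.3 rad).
It fails at once if the glue stick or knife is moved more than 15 mm, lifted or knocked over (distance of any of glue_stick, knife from where it was at the start of the episode above 0.015 m or angle between glue_stick's own z axis and vertical above 0.3 rad).
It also fails if it takes over 43 s, if anything falls off the work surface, if the arm or the gripper's body presses on something with over 40 N, if the wrist force passes 120 N, or if a joint passes its speed limit or range.

### The arm

A 6-joint arm with a two-finger parallel gripper is mounted at the origin on the work surface. World frame = base frame: x ahead of the robot, y to its left, z up, the work surface at z = 0. Lengths are in m, angles in rad, forces in N, time in s.
With the tool pointing down it reaches from about 0.375 to 0.975 m from the base axis. Payload 3.8 kg.
Tool frame: the origin (TCP) lies on the mounting face of the last link; the fingertips stand 173 mm ahead of it and the grasp point (between the pads) lies 155 mm ahead of it; z points along the fingers, y is the line along which they close (so a half turn about z gives the same grasp; the last joint's range is limited). The gripper opens to 85 mm and grips with 20 to 120 N. Pads are 22 mm wide; open, the fingers measure 114 mm over their backs; the gripper's body (76 mm by 85 mm) begins 54 mm behind the grasp point. The pads swing forward as they close: fully open they stand 13 mm farther back than shut.
Start: joints at [1.119, 0.264, 1.604, -0, 1.274, -0.037], TCP at [0.272, 0.618, 0.405] pointing down, gripper open.
Joint ranges: [-2.63, 2.63], [-0.94, 2.18], [0.31, 2.57], [-1.31, 4.45], [0, 2.66], [-2.55, 2.55]. Speed limits (rad/s): [2.57, 2.57, 3.14, 3.14, 3.14, 3.14].

### API

Orientations are given as a rotation vector (axis times angle).
In Python, from workcell import bot gives the robot as it stands.
- The arm moves only by the tool drive_tool, never from a script. Its argument "increments" is a list of rows, each an object with "delta_pos": the shift along the tool's x, y, z in mm, a list of three; "turn": the turn about the tool's z in rad; "jaw": the opening, from -1 (shut) to 1 (fully open). A call has 1 to 8 rows; each row shifts and turns the commanded pose from where the row before left it, along the tool's axes as they then stand; what a row does not reach is not made up. A row lasts 1/12 s, in which the tool goes at most 41.7 mm and 7.16 degrees, less where a joint would pass 70% of its speed; a pose out of reach is approached as far as the arm can. A call is refused whole if a number of a shift passes 41.7 or a number of a turn 0.125, either way. A call with a gripper value outside its range is refused whole. The fingers move at their own pace and stop on an object; "grip_force" is the grip in N (left out, the last holds). Time passes only in rows, so rows that do not move let the fingers close. It gives the time, the measured TCP pose, the force, the opening and the grip force at its end, in the units of the state.
- bot.read_state(): the state, without advancing time (a new reading comes with each control period).
- bot.read_camera(name): name is "scene" or "side" or "wrist"; returns a dict with "pixels" (384x512x3 uint8, red, green, blue), "fovy" (degrees; the focal length in pixels is half the picture's height over the tangent of half this angle, whatever the lens; pixels are square), "cx", "cy" (the principal point, pixels), "k1" (the pictures are not rectified: a ray, as slopes to the right and down, at radius r is drawn at 1 + k1 r^2 times it, then the intrinsics apply), "camera_from_world" (4x4, takes a point from world to camera coordinates); the wrist camera has in their place "hand_eye" (4x4, takes a point from camera to tool coordinates, whose origin is the TCP and whose axes are the flange's). Camera axes: x right, y down, z forward; pixel columns grow to the right and rows downward; lengths in m; the calibration is good to about 2 mm. A picture is of the moment at which its call begins: read the wrist's pose just before it. There is no depth.
- bot.finish_job(): hands the job in; it is judged then, once.
The state is a dict: "time": time; "q": joint angles; "joint_vel": joint speeds; "joint_torque": joint torques, N m; "tool_pos": TCP position; "tcp_rot": TCP orientation; "wrist_force": force on the tool from outside, world axes, zero at the start; "torque": the same for the moment, N m; "width": opening from 0.0 (shut) to 1.0 (fully open); "grip_force": force on a finger pad.
Only numpy, scipy, OpenCV 4.12 (cv2) and the standard library are available. Lean on these libraries where they do the work, as an engineer would, in place of code of your own. Each camera call takes 0.05 s, during which the arm holds its last target. There are 200 camera calls.

## Working session

There is one attempt and no reset: what is moved stays moved. The work goes in short steps, Python scripts to look and compute and a tool call to move; the robot and the scene stay as the last step left them, time stands still between calls to the robot, and variables do not carry over. Pictures are saved under pics/ and viewed, at most 10 in all, crops included, and the job is handed in when it is done.

Besides the shell and the picture viewer there is one more tool, called after "Request:" as name(argument=value, ...), one argument or row to a line, values as JSON. drive_tool: Moves the arm, as the interface text tells. Its arguments: {"type":"object","properties":{"increments":{"type":"array"},"grip_force":{"type":"number"}},"required":["increments"]}

```bash
mkdir -p pics; cat > h.py <<'E'
import numpy as np, cv2
from scipy.spatial.transform import Rotation as R
from workcell import bot
def cam(name):
    s=bot.read_state(); c=bot.read_camera(name)
    h,w=c["pixels"].shape[:2]; f=h/2/np.tan(np.radians(c["fovy"])/2)
    if name=="wrist":
        T=np.eye(4);T[:3,:3]=R.from_rotvec(s["tcp_rot"]).as_matrix();T[:3,3]=s["tool_pos"]
        W=T@np.array(c["hand_eye"])
    else: W=np.linalg.inv(np.array(c["camera_from_world"]))
    return c["pixels"],(f,c["cx"],c["cy"],c["k1"],W)
def toplane(cal,uv,z):
    f,cx,cy,k1,W=cal
    d=(np.array(uv,float)-[cx,cy])/f; u=d.copy()
    for _ in range(20): u=d/(1+k1*(u@u))
    r=W[:3,:3]@np.array([*u,1]); o=W[:3,3]
    return o+r*(z-o[2])/r[2]
def proj(cal,p):
    f,cx,cy,k1,W=cal
    q=np.linalg.inv(W)@np.array([*p,1]); u=q[:2]/q[2]
    return u*(1+k1*(u@u))*f+[cx,cy]
def save(n,px): cv2.imwrite(f"pics/{n}.png",px[:,:,::-1])
E
python3 - <<'E'
from h import *
ims=[]
for n in ["scene","side","wrist"]:
    p,c=cam(n); np.save(f"pics/{n}.npy",p); save(n,p); print(n,c[:4],np.round(c[4],3).tolist()); ims.append(p)
save("both",cv2.resize(np.hstack(ims[:2]),(800,300),interpolation=cv2.INTER_AREA))
s=bot.read_state();print(s)
E
```

```text
scene (np.float64(401.3788736017455), 257.20325115689894, 188.58715010620494, -0.13634877586724467) [[-0.237, 0.834, -0.498, 1.028], [0.972, 0.203, -0.122, 0.136], [-0.0, -0.513, -0.858, 0.851], [0.0, 0.0, 0.0, 1.0]]
side (np.float64(354.3066214323072), 253.7093158822595, 194.04896031760194, -0.0019815736897613196) [[0.826, -0.297, 0.478, 0.254], [-0.563, -0.4, 0.723, -0.452], [-0.024, -0.867, -0.498, 0.412], [0.0, 0.0, 0.0, 1.0]]
wrist (np.float64(319.79161720133345), 250.90923755300392, 191.651344321978, 0.022565982693236515) [[0.404, 0.882, 0.244, 0.211], [0.915, -0.389, -0.11, 0.645], [-0.002, 0.268, -0.964, 0.373], [0.0, 0.0, 0.0, 1.0]]
{'time': 0.15, 'q': array([ 1.11911567e+00,  2.64605093e-01,  1.60509807e+00,  5.60416627e-06,
        1.27370914e+00, -3.68803714e-02]), 'joint_vel': array([ 6.01061419e-04, -7.28297878e-04, -4.36309502e-03, -3.18447340e-04,
       -7.50539584e-05, -3.09187081e-04]), 'joint_torque': array([ 8.59678603e-04, -5.15904880e+01, -3.67959738e+01,  7.10847871e-05,
        8.02368595e-03,  3.69468705e-05]), 'tool_pos': array([0.27189918, 0.61751679, 0.40361051]), 'tcp_rot': array([-6.46816207e-01, -3.07382951e+00,  2.77101790e-03]), 'wrist_force': array([1.07671821, 0.33977839, 0.43109243]), 'torque': array([ 0.01441482, -0.00860063, -0.01185713]), 'grip_force': 0.0, 'width': 0.9969160661799419}
```

View pics/scene.png

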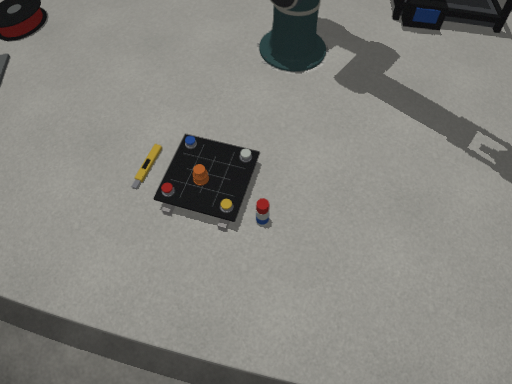

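View pics/side.png

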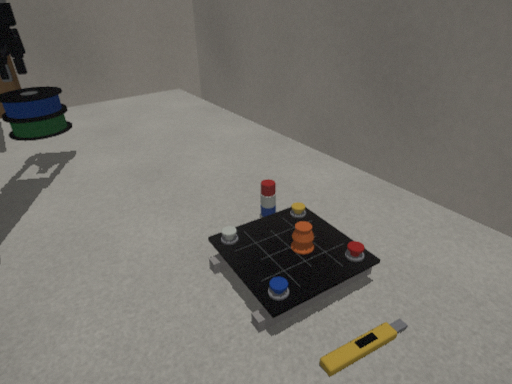

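The scene view shows red (168,189), yellow (227,205), blue (190,142) and white (246,155). In the side view they are at (356,249), (298,210), (279,285) and (229,233). The print is mid-bed, the glue stick is near yellow, and the knife is off the red/blue side.

```bash
cat > m.py <<'E'
from h import *
names=["red","yellow","blue","white"]
def blob(p,n,uv,rad):
    hsv=cv2.cvtColor(p,cv2.COLOR_RGB2HSV).astype(int);H,S,V=hsv[...,0],hsv[...,1],hsv[...,2]
    m={"red":((H<6)|(H>172))&(S>130)&(V>60),"yellow":(abs(H-24)<8)&(S>120)&(V>80),"blue":(abs(H-112)<14)&(S>120)&(V>50),"white":(S<60)&(V>165)}[n]
    w=np.zeros(m.shape,np.uint8);cv2.circle(w,tuple(int(x) for x in uv),int(rad),1,-1)
    k,lab,st,ce=cv2.connectedComponentsWithStats((m&(w>0)).astype(np.uint8))
    if k<2:return None,0
    i=1+st[1:,4].argmax();return ce[i],st[i,4]
def square(P):
    # P 4x2 in order r,y,b,w ; model corners order around scene: blue,white,yellow,red ring
    M=np.array([[-1,-1],[1,-1],[-1,1],[1,1]])*.072  # r,y,b,w up to reflection
    best=None
    for s in (1,-1):
        m=M*[1,s];c=P.mean(0);A=m.T@(P-c);a=np.arctan2(A[0,1]-A[1,0],A[0,0]+A[1,1])
        Rm=np.array([[np.cos(a),np.sin(a)],[-np.sin(a),np.cos(a)]]);F=m@Rm+c
        e=np.abs(F-P).max()
        if best is None or e<best[0]:best=(e,F,a,c)
    return best
E
python3 - <<'E'
from m import *
seed={"scene":[(168,189),(227,205),(190,142),(246,155)],"side":[(356,249),(298,210),(279,285),(229,233)]}
C={n:cam(n) for n in seed}; L=[]
for i,n in enumerate(names):
    rays=[];o=''
    for k in seed:
        uv,a=blob(C[k][0],n,seed[k][i],11); A=toplane(C[k][1],uv,.067); o+=f" {k} {np.round(uv,1)} {a} {np.round(A[:2],4)}"
        ori=C[k][1][4][:3,3];rays.append((ori,(A-ori)/np.linalg.norm(A-ori)))
    S=sum(np.eye(3)-np.outer(d,d) for _,d in rays);b=sum((np.eye(3)-np.outer(d,d))@q for q,d in rays)
    X=np.linalg.solve(S,b);L.append(X);print(n,o,np.round(X,4))
e,F,a,c=square(np.array(L)[:,:2]);print("err",e,"F",np.round(F,4).tolist(),a,c)
s=bot.read_state();T=R.from_rotvec(s["tcp_rot"]).as_matrix()
print(T.round(3).tolist())
for x in F: print(np.round(T.T@(np.array([*x,.3])-s["tool_pos"])*1000,1))
E
```

```text
red  scene [166.5 187.1] 101 [ 0.6185 -0.1786] side [355.  247.7] 190 [ 0.6162 -0.1802] [ 0.6177 -0.1792  0.0656]
yellow  scene [225.7 203.4] 99 [ 0.627  -0.0344] side [298.  207.3] 107 [ 0.6222 -0.0399] [ 0.6256 -0.0354  0.0636]
blue  scene [189.7 139.7] 80 [ 0.4758 -0.1705] side [278.2 284.1] 261 [ 0.4738 -0.1732] [ 0.4748 -0.1714  0.0652]Traceback (most recent call last):
  File "<stdin>", line 7, in <module>
    return _wrapfunc(a, 'round', decimals=decimals, out=out)
    return _wrapit(obj, method, *args, **kwds)
    result = getattr(arr, method)(*args, **kwds)
TypeError: unsupported operand type(s) for *: 'NoneType' and 'float'
```

Request:
drive_tool(
  increments=[
    {"delta_pos": [-27, -27, 0], "turn": 0, "jaw": -1},
    {"delta_pos": [-27, -27, 0], "turn": 0, "jaw": -1},
    {"delta_pos": [-27, -27, 0], "turn": 0, "jaw": -1},
    {"delta_pos": [-27, -27, 0], "turn": 0, "jaw": -1},
    {"delta_pos": [-27, -27, 0], "turn": 0, "jaw": -1},
    {"delta_pos": [-27, -27, 0], "turn": 0, "jaw": -1},
    {"delta_pos": [-27, -27, 0], "turn": 0, "jaw": -1},
    {"delta_pos": [-27, -27, 0], "turn": 0, "jaw": -1},
  ],
  grip_force=20,
)

```text
time: 0.92
tool_pos: [0.3828, 0.3313, 0.4047]
tcp_rot: [0.646, 3.074, 0.0]
wrist_force: [1.4, -1.2, 0.4]
width: 0.003
grip_force: 0.0
```

Request:
drive_tool(
  increments=[
    {"delta_pos": [-27, -27, 0], "turn": 0, "jaw": -1},
    {"delta_pos": [-27, -27, 0], "turn": 0, "jaw": -1},
    {"delta_pos": [-27, -27, 0], "turn": 0, "jaw": -1},
    {"delta_pos": [-27, -27, 0], "turn": 0, "jaw": -1},
    {"delta_pos": [-27, -27, 0], "turn": 0, "jaw": -1},
    {"delta_pos": [-27, -27, 0], "turn": 0, "jaw": -1},
    {"delta_pos": [-27, -27, 0], "turn": 0, "jaw": -1},
    {"delta_pos": [0, 0, 0], "turn": 0, "jaw": -1},
  ],
)

```text
time: 1.58
tool_pos: [0.4811, 0.0788, 0.4049]
tcp_rot: [0.655, 3.07, -0.004]
wrist_force: [-0.9, 0.5, -0.6]
width: -0.003
grip_force: 0.0
```

Request:
drive_tool(
  increments=[
    {"delta_pos": [-27, -27, 0], "turn": 0, "jaw": -1},
    {"delta_pos": [-27, -27, 0], "turn": 0, "jaw": -1},
    {"delta_pos": [-27, -27, 0], "turn": 0, "jaw": -1},
    {"delta_pos": [-27, -27, 0], "turn": 0, "jaw": -1},
    {"delta_pos": [-20, -20, 0], "turn": 0, "jaw": -1},
    {"delta_pos": [0, 0, 0], "turn": 0, "jaw": -1},
    {"delta_pos": [0, 0, 0], "turn": 0, "jaw": -1},
  ],
)

```text
time: 2.17
tool_pos: [0.5453, -0.0859, 0.4044]
tcp_rot: [-0.651, -3.073, -0.001]
wrist_force: [-0.5, -0.4, -0.0]
width: 0.0
grip_force: 0.0
```

```bash
python3 - <<'E'
from m import *
p,c=cam("wrist");save("w1",p);s=bot.read_state();print(s["tool_pos"],s["width"],s["wrist_force"])
for g in [(.6177,-.1792),(.6256,-.0354),(.4748,-.1714),(.4827,-.0276)]: print(proj(c,[*g,.067]))
E
```

```text
[ 0.54493415 -0.08485626  0.40436761] -0.0032733452667834963 [ 0.3836586  -0.01089052  0.22334511]
[197.90128737 269.41092749]
[327.23879221 224.36338431]
[138.15197608 143.34847646]
[280.72704912  86.91992696]
```

View pics/w1.png

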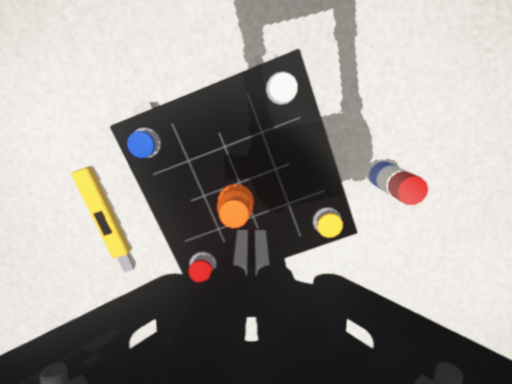

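The wrist view shows all four pins (blue 141,144; white 282,88; yellow 329,224; red 200,270), within a few pixels of the predictions. The shut fingers point down at about (251,250).

```bash
python3 - <<'E'
from m import *
p,c=cam("wrist");s=bot.read_state();L=[]
for n,uv in zip(names,[(200,270),(329,224),(141,144),(282,88)]):
    b,a=blob(p,n,uv,18);L.append(toplane(c,b,.068)[:2]);print(n,b,a,L[-1])
e,F,a,_=square(np.array(L));print(e,F.round(4).tolist(),a)
T=R.from_rotvec(s["tcp_rot"]).as_matrix();print(s["tool_pos"])
for x in F: print(np.round(T.T@(np.array([*x,.27])-s["tool_pos"])*1000,1))
E
```

```text
red [198.75609756 271.73392461] 451 [ 0.61979481 -0.17793801]
yellow [328.6779661  226.35969868] 531 [ 0.62727928 -0.03364925]
blue [139.24917492 145.06270627] 606 [ 0.47638583 -0.16985184]
white [280.7154047   88.69190601] 766 [ 0.48361189 -0.02726242]
0.0006503623194976244 [[0.62, -0.1777], [0.6273, -0.0339], [0.4762, -0.1704], [0.4835, -0.0266]] 1.519993661811913
[ 0.54474545 -0.08419074  0.40435849]
[-106.7  -55.3  134.2]
[-55.5  79.2 134.3]
[  27.8 -106.6  134.4]
[ 79.1  28.  134.5]
```

Request:
drive_tool(
  increments=[
    {"delta_pos": [-21.3, -11.1, 20], "turn": 0, "jaw": -1},
    {"delta_pos": [-21.3, -11.1, 20], "turn": 0, "jaw": -1},
    {"delta_pos": [-21.3, -11.1, 20], "turn": 0, "jaw": -1},
    {"delta_pos": [-21.3, -11.1, 20], "turn": 0, "jaw": -1},
    {"delta_pos": [-21.3, -11.1, 20], "turn": 0, "jaw": -1},
    {"delta_pos": [0, 0, 20], "turn": 0, "jaw": -1},
    {"delta_pos": [0, 0, 20], "turn": 0, "jaw": -1},
    {"delta_pos": [0, 0, 0], "turn": 0, "jaw": -1},
  ],
)

```text
time: 2.93
tool_pos: [0.6181, -0.1764, 0.2596]
tcp_rot: [-0.643, -3.066, -0.002]
wrist_force: [-1.8, 0.4, -1.8]
width: -0.001
grip_force: 0.0
```

Request:
drive_tool(
  increments=[
    {"delta_pos": [0, 0, 0], "turn": 0, "jaw": -1},
    {"delta_pos": [0, 0, 0], "turn": 0, "jaw": -1},
    {"delta_pos": [0, 0, 0], "turn": 0, "jaw": -1},
  ],
)

```text
time: 3.18
tool_pos: [0.6209, -0.1779, 0.2669]
tcp_rot: [0.644, 3.071, -0.0]
wrist_force: [0.1, -0.8, 1.7]
width: -0.0
grip_force: 0.0
```

```bash
python3 - <<'E'
from m import *
p,c=cam("wrist");q,d=cam("side");save("r1",np.vstack([p[140:340,140:400],cv2.resize(q[160:310,200:395],(260,200))]))
s=bot.read_state();print(s["tool_pos"],s["wrist_force"])
E
```

```text
[ 0.62082091 -0.17824276  0.2668819 ] [ 0.91992123 -0.53035402  0.1184679 ]
```

View pics/r1.png

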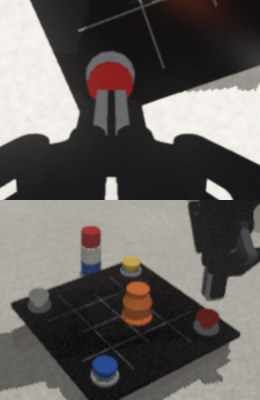

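Above red. I'll descend slowly from here, with the z overshoot in mind.

Request:
drive_tool(
  increments=[
    {"delta_pos": [0.5, 0, 4], "turn": 0, "jaw": -1},
    {"delta_pos": [0.3, 0, 4], "turn": 0, "jaw": -1},
    {"delta_pos": [0, 0, 4], "turn": 0, "jaw": -1},
    {"delta_pos": [0, 0, 3], "turn": 0, "jaw": -1},
    {"delta_pos": [0, 0, 2], "turn": 0, "jaw": -1},
    {"delta_pos": [0, 0, 1], "turn": 0, "jaw": -1},
    {"delta_pos": [0, 0, 1], "turn": 0, "jaw": -1},
    {"delta_pos": [0, 0, 1], "turn": 0, "jaw": -1},
  ],
)

```text
time: 3.95
tool_pos: [0.6195, -0.1783, 0.2445]
tcp_rot: [0.647, 3.074, -0.0]
wrist_force: [0.6, -0.1, 0.3]
width: 0.0
grip_force: 0.0
```

Request:
drive_tool(
  increments=[
    {"delta_pos": [0, 0, 1], "turn": 0, "jaw": -1},
    {"delta_pos": [0, 0, 1], "turn": 0, "jaw": -1},
    {"delta_pos": [0, 0, 1], "turn": 0, "jaw": -1},
    {"delta_pos": [0, 0, 1], "turn": 0, "jaw": -1},
    {"delta_pos": [0, 0, 0], "turn": 0, "jaw": -1},
  ],
)

```text
time: 4.37
tool_pos: [0.6195, -0.1783, 0.241]
tcp_rot: [0.647, 3.074, -0.0]
wrist_force: [-1.2, 0.4, 2.7]
width: 0.0
grip_force: 1.6
```

Contact starts at TCP z of about 0.241. Pressing on slowly.

Request:
drive_tool(
  increments=[
    {"delta_pos": [0, 0, 1], "turn": 0, "jaw": -1},
    {"delta_pos": [0, 0, 1], "turn": 0, "jaw": -1},
    {"delta_pos": [0, 0, 1], "turn": 0, "jaw": -1},
    {"delta_pos": [0, 0, 1], "turn": 0, "jaw": -1},
    {"delta_pos": [0, 0, 0], "turn": 0, "jaw": -1},
  ],
)

```text
time: 4.78
tool_pos: [0.6195, -0.1783, 0.2367]
tcp_rot: [0.647, 3.074, -0.0]
wrist_force: [-1.7, -0.2, 4.3]
width: 0.001
grip_force: 2.0
```

Request:
drive_tool(
  increments=[
    {"delta_pos": [0, 0, 1], "turn": 0, "jaw": -1},
    {"delta_pos": [0, 0, 1], "turn": 0, "jaw": -1},
    {"delta_pos": [0, 0, 0], "turn": 0, "jaw": -1},
  ],
)

```text
time: 5.03
tool_pos: [0.6195, -0.1783, 0.2346]
tcp_rot: [0.647, 3.074, -0.0]
wrist_force: [-1.1, -0.2, 4.6]
width: -0.004
grip_force: 2.2
```

Request:
drive_tool(
  increments=[
    {"delta_pos": [0, 0, 1], "turn": 0, "jaw": -1},
    {"delta_pos": [0, 0, 0], "turn": 0, "jaw": -1},
  ],
)

```text
time: 5.2
tool_pos: [0.6195, -0.1783, 0.234]
tcp_rot: [0.647, 3.074, -0.0]
wrist_force: [-1.6, 0.4, 6.1]
width: -0.001
grip_force: 3.3
```

Request:
drive_tool(
  increments=[
    {"delta_pos": [0, 0, 1], "turn": 0, "jaw": -1},
    {"delta_pos": [0, 0, 0], "turn": 0, "jaw": -1},
  ],
)

```text
time: 5.37
tool_pos: [0.6195, -0.1783, 0.2334]
tcp_rot: [0.647, 3.074, -0.0]
wrist_force: [-1.7, 0.2, 9.2]
width: -0.001
grip_force: 4.5
```

Request:
drive_tool(
  increments=[
    {"delta_pos": [0, 0, 0.7], "turn": 0, "jaw": -1},
    {"delta_pos": [0, 0, 0], "turn": 0, "jaw": -1},
    {"delta_pos": [0, 0, 0], "turn": 0, "jaw": -1},
  ],
)

```text
time: 5.62
tool_pos: [0.6195, -0.1783, 0.2332]
tcp_rot: [0.647, 3.074, -0.0]
wrist_force: [-3.2, 0.6, 9.8]
width: 0.004
grip_force: 5.1
```

Red is at its stop: force climbs about 5 N/mm. Lifting and moving to yellow.

Request:
drive_tool(
  increments=[
    {"delta_pos": [0, 0, -5], "turn": 0, "jaw": -1},
    {"delta_pos": [0, 0, -15], "turn": 0, "jaw": -1},
    {"delta_pos": [0, 0, -15], "turn": 0, "jaw": -1},
    {"delta_pos": [10, 27, 0], "turn": 0, "jaw": -1},
    {"delta_pos": [10, 27, 0], "turn": 0, "jaw": -1},
    {"delta_pos": [10, 27, 0], "turn": 0, "jaw": -1},
    {"delta_pos": [10, 27, 0], "turn": 0, "jaw": -1},
    {"delta_pos": [11, 27, 0], "turn": 0, "jaw": -1},
  ],
)

```text
time: 6.28
tool_pos: [0.6268, -0.033, 0.266]
tcp_rot: [-0.648, -3.073, 0.0]
wrist_force: [-0.2, 0.2, 0.3]
width: 0.001
grip_force: 0.0
```

Request:
drive_tool(
  increments=[
    {"delta_pos": [0, 0, 5], "turn": 0, "jaw": -1},
    {"delta_pos": [0, 0, 5], "turn": 0, "jaw": -1},
    {"delta_pos": [0, 0, 4], "turn": 0, "jaw": -1},
    {"delta_pos": [0, 0, 3], "turn": 0, "jaw": -1},
    {"delta_pos": [0, 0, 0], "turn": 0, "jaw": -1},
    {"delta_pos": [0, 0, 0], "turn": 0, "jaw": -1},
    {"delta_pos": [0, 0, 0], "turn": 0, "jaw": -1},
  ],
)

```text
time: 6.87
tool_pos: [0.6272, -0.035, 0.25]
tcp_rot: [0.649, 3.074, -0.0]
wrist_force: [-1.0, 0.6, 0.6]
width: -0.003
grip_force: 0.0
```

```bash
python3 - <<'E'
from m import *
q,d=cam("side");p,_=cam("wrist")
save("y1",np.vstack([p[140:340,140:400],cv2.resize(q[160:310,200:395],(260,200))]))
print(bot.read_state()["tool_pos"])
for z in (.060,.068): print(proj(d,[.62,-.178,z]))
b=blob(q,"red",(356,249),12);b0=blob(np.load("pics/side.npy"),"red",(356,249),12);print(b,b0)
E
```

```text
[ 0.6273069  -0.0347525   0.25030509]
[354.99351035 249.68375551]
[355.61235586 245.57953152]
(array([354.94767442, 250.56395349]), np.int32(172)) (array([354.96315789, 247.74736842]), np.int32(190))
```

View pics/y1.png

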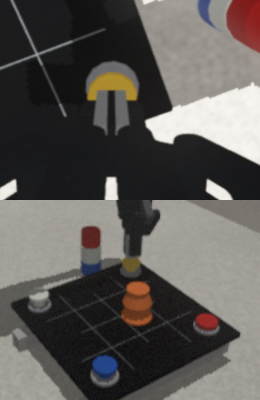

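Fingers are centred over yellow, and the red head is visibly lower (2.8 px in the side view). Pressing yellow.

Request:
drive_tool(
  increments=[
    {"delta_pos": [0, 0, 3], "turn": 0, "jaw": -1},
    {"delta_pos": [0, 0, 2], "turn": 0, "jaw": -1},
    {"delta_pos": [0, 0, 2], "turn": 0, "jaw": -1},
    {"delta_pos": [0, 0, 1], "turn": 0, "jaw": -1},
    {"delta_pos": [0, 0, 1], "turn": 0, "jaw": -1},
    {"delta_pos": [0, 0, 1], "turn": 0, "jaw": -1},
    {"delta_pos": [0, 0, 1], "turn": 0, "jaw": -1},
    {"delta_pos": [0, 0, 1], "turn": 0, "jaw": -1},
  ],
)

```text
time: 7.63
tool_pos: [0.627, -0.0341, 0.2382]
tcp_rot: [-0.647, -3.074, 0.0]
wrist_force: [-2.8, 0.1, 4.3]
width: -0.0
grip_force: 2.0
```

Request:
drive_tool(
  increments=[
    {"delta_pos": [0, 0, 1], "turn": 0, "jaw": -1},
    {"delta_pos": [0, 0, 1], "turn": 0, "jaw": -1},
    {"delta_pos": [0, 0, 1], "turn": 0, "jaw": -1},
    {"delta_pos": [0, 0, 0], "turn": 0, "jaw": -1},
  ],
)

```text
time: 7.97
tool_pos: [0.627, -0.0341, 0.2348]
tcp_rot: [-0.647, -3.074, 0.0]
wrist_force: [-3.4, 0.7, 4.1]
width: -0.001
grip_force: 2.2
```

Request:
drive_tool(
  increments=[
    {"delta_pos": [0, 0, 1], "turn": 0, "jaw": -1},
    {"delta_pos": [0, 0, 0], "turn": 0, "jaw": -1},
  ],
)

```text
time: 8.13
tool_pos: [0.6271, -0.0341, 0.2341]
tcp_rot: [-0.647, -3.074, -0.0]
wrist_force: [-3.9, 0.6, 6.7]
width: -0.002
grip_force: 3.1
```

Request:
drive_tool(
  increments=[
    {"delta_pos": [0, 0, 1], "turn": 0, "jaw": -1},
    {"delta_pos": [0, 0, 0], "turn": 0, "jaw": -1},
  ],
)

```text
time: 8.3
tool_pos: [0.6271, -0.0341, 0.2335]
tcp_rot: [-0.647, -3.074, 0.0]
wrist_force: [-5.0, 0.9, 9.9]
width: -0.001
grip_force: 4.3
```

Yellow is down (same stop height and force rise). Lifting high over the print to blue.

Request:
drive_tool(
  increments=[
    {"delta_pos": [0, 0, 0], "turn": 0, "jaw": -1},
    {"delta_pos": [0, 0, -5], "turn": 0, "jaw": -1},
    {"delta_pos": [0, 0, -25], "turn": 0, "jaw": -1},
    {"delta_pos": [0, 0, -25], "turn": 0, "jaw": -1},
    {"delta_pos": [0, 0, -25], "turn": 0, "jaw": -1},
    {"delta_pos": [0, 0, 0], "turn": 0, "jaw": -1},
  ],
)

```text
time: 8.8
tool_pos: [0.6298, -0.0344, 0.3191]
tcp_rot: [0.645, 3.063, 0.002]
wrist_force: [0.9, -0.5, 0.2]
width: 0.003
grip_force: 0.0
```

Request:
drive_tool(
  increments=[
    {"delta_pos": [13.9, -31, 0], "turn": 0, "jaw": -1},
    {"delta_pos": [13.9, -31, 0], "turn": 0, "jaw": -1},
    {"delta_pos": [13.9, -31, 0], "turn": 0, "jaw": -1},
    {"delta_pos": [13.9, -31, 0], "turn": 0, "jaw": -1},
    {"delta_pos": [13.9, -31, 0], "turn": 0, "jaw": -1},
    {"delta_pos": [13.6, -30.5, 0], "turn": 0, "jaw": -1},
    {"delta_pos": [0, 0, 10], "turn": 0, "jaw": -1},
    {"delta_pos": [0, 0, 10], "turn": 0, "jaw": -1},
  ],
)

```text
time: 9.47
tool_pos: [0.4758, -0.1716, 0.2928]
tcp_rot: [0.651, 3.071, -0.0]
wrist_force: [-0.4, -0.6, 0.1]
width: 0.001
grip_force: 0.0
```

Request:
drive_tool(
  increments=[
    {"delta_pos": [0, 0, 10], "turn": 0, "jaw": -1},
    {"delta_pos": [0, 0, 10], "turn": 0, "jaw": -1},
    {"delta_pos": [0, 0, 8], "turn": 0, "jaw": -1},
    {"delta_pos": [0, 0, 7], "turn": 0, "jaw": -1},
    {"delta_pos": [0, 0, 5], "turn": 0, "jaw": -1},
    {"delta_pos": [0, 0, 3], "turn": 0, "jaw": -1},
    {"delta_pos": [0, 0, 0], "turn": 0, "jaw": -1},
    {"delta_pos": [0, 0, 0], "turn": 0, "jaw": -1},
  ],
)

```text
time: 10.13
tool_pos: [0.4766, -0.1703, 0.25]
tcp_rot: [-0.646, -3.074, 0.0]
wrist_force: [0.1, 0.4, 0.4]
width: -0.003
grip_force: 0.0
```

```bash
python3 - <<'E'
from m import *
q,d=cam("side");p,_=cam("wrist")
save("b1",np.vstack([p[140:340,140:400],cv2.resize(q[160:310,200:395],(260,200))]))
s=bot.read_state();print(s["tool_pos"],s["wrist_force"])
print(blob(q,"yellow",(298,208),12),blob(np.load("pics/side.npy"),"yellow",(298,208),12))
E
```

```text
[ 0.47666203 -0.17049443  0.25049713] [ 0.50330429 -0.49567389  0.09136272]
(array([301.12820513, 210.58974359]), np.int32(39)) (array([297.98165138, 207.30275229]), np.int32(109))
```

View pics/b1.png

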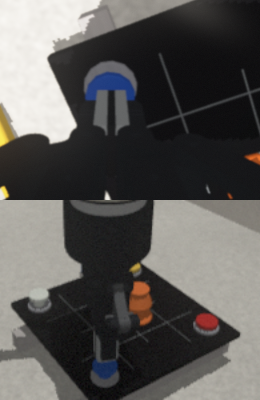

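The fingers are centred over blue and the print is untouched. Pressing blue.

Request:
drive_tool(
  increments=[
    {"delta_pos": [0, 0, 3], "turn": 0, "jaw": -1},
    {"delta_pos": [0, 0, 2], "turn": 0, "jaw": -1},
    {"delta_pos": [0, 0, 2], "turn": 0, "jaw": -1},
    {"delta_pos": [0, 0, 1], "turn": 0, "jaw": -1},
    {"delta_pos": [0, 0, 1], "turn": 0, "jaw": -1},
    {"delta_pos": [0, 0, 1], "turn": 0, "jaw": -1},
    {"delta_pos": [0, 0, 1], "turn": 0, "jaw": -1},
    {"delta_pos": [0, 0, 1], "turn": 0, "jaw": -1},
  ],
)

```text
time: 10.9
tool_pos: [0.4762, -0.1704, 0.2381]
tcp_rot: [-0.647, -3.074, 0.0]
wrist_force: [-2.6, 0.4, 3.6]
width: 0.001
grip_force: 2.1
```

Request:
drive_tool(
  increments=[
    {"delta_pos": [0, 0, 1], "turn": 0, "jaw": -1},
    {"delta_pos": [0, 0, 1], "turn": 0, "jaw": -1},
    {"delta_pos": [0, 0, 1], "turn": 0, "jaw": -1},
    {"delta_pos": [0, 0, 0], "turn": 0, "jaw": -1},
  ],
)

```text
time: 11.23
tool_pos: [0.4762, -0.1704, 0.2348]
tcp_rot: [-0.647, -3.074, 0.0]
wrist_force: [-1.6, 0.4, 3.9]
width: 0.001
grip_force: 2.1
```

Request:
drive_tool(
  increments=[
    {"delta_pos": [0, 0, 1], "turn": 0, "jaw": -1},
    {"delta_pos": [0, 0, 0], "turn": 0, "jaw": -1},
  ],
)

```text
time: 11.4
tool_pos: [0.4763, -0.1704, 0.234]
tcp_rot: [-0.647, -3.074, 0.0]
wrist_force: [-3.2, 0.9, 7.1]
width: 0.001
grip_force: 3.1
```

Request:
drive_tool(
  increments=[
    {"delta_pos": [0, 0, 1], "turn": 0, "jaw": -1},
    {"delta_pos": [0, 0, 0], "turn": 0, "jaw": -1},
  ],
)

```text
time: 11.57
tool_pos: [0.4763, -0.1704, 0.2334]
tcp_rot: [-0.647, -3.074, 0.0]
wrist_force: [-4.3, 0.8, 9.4]
width: 0.005
grip_force: 4.5
```

Request:
drive_tool(
  increments=[
    {"delta_pos": [0, 0, 0], "turn": 0, "jaw": -1},
    {"delta_pos": [0, 0, -5], "turn": 0, "jaw": -1},
    {"delta_pos": [0, 0, -15], "turn": 0, "jaw": -1},
    {"delta_pos": [0, 0, -15], "turn": 0, "jaw": -1},
    {"delta_pos": [0, 0, 0], "turn": 0, "jaw": -1},
  ],
)

```text
time: 11.98
tool_pos: [0.4779, -0.171, 0.2706]
tcp_rot: [0.646, 3.068, -0.002]
wrist_force: [0.5, 0.0, 1.6]
width: 0.003
grip_force: 0.0
```

Request:
drive_tool(
  increments=[
    {"delta_pos": [10.3, 27, 0], "turn": 0, "jaw": -1},
    {"delta_pos": [10.3, 27, 0], "turn": 0, "jaw": -1},
    {"delta_pos": [10.3, 27, 0], "turn": 0, "jaw": -1},
    {"delta_pos": [10.3, 27, 0], "turn": 0, "jaw": -1},
    {"delta_pos": [10.2, 26.5, 0], "turn": 0, "jaw": -1},
    {"delta_pos": [0, 0, 0], "turn": 0, "jaw": -1},
  ],
)

```text
time: 12.48
tool_pos: [0.4832, -0.0231, 0.267]
tcp_rot: [-0.642, -3.075, -0.003]
wrist_force: [0.1, -1.0, -0.2]
width: -0.002
grip_force: 0.0
```

Request:
drive_tool(
  increments=[
    {"delta_pos": [0, 0, 5], "turn": 0, "jaw": -1},
    {"delta_pos": [0, 0, 5], "turn": 0, "jaw": -1},
    {"delta_pos": [0, 0, 4], "turn": 0, "jaw": -1},
    {"delta_pos": [0, 0, 3], "turn": 0, "jaw": -1},
    {"delta_pos": [0, 0, 0], "turn": 0, "jaw": -1},
    {"delta_pos": [0, 0, 0], "turn": 0, "jaw": -1},
  ],
)

```text
time: 12.98
tool_pos: [0.4833, -0.0273, 0.2504]
tcp_rot: [-0.649, -3.073, 0.0]
wrist_force: [0.6, 0.1, 0.7]
width: 0.0
grip_force: 0.0
```

```bash
python3 - <<'E'
from m import *
q,d=cam("side");p,_=cam("wrist")
save("wh1",np.vstack([p[140:340,140:400],cv2.resize(q[160:310,200:395],(260,200))]))
s=bot.read_state();print(s["tool_pos"],s["wrist_force"])
for n,u in (("red",(355,249)),("yellow",(298,208)),("blue",(278,284))): print(n,blob(q,n,u,13),blob(np.load("pics/side.npy"),n,u,13))
E
```

```text
[ 0.48357917 -0.02713546  0.25101626] [-0.27925988  0.45042761 -0.81180671]
red (array([354.86206897, 250.59195402]), np.int32(174)) (array([354.96315789, 247.74736842]), np.int32(190))
yellow (array([297.91262136, 209.21359223]), np.int32(103)) (array([297.98165138, 207.30275229]), np.int32(109))
blue (array([278.16734694, 287.17959184]), np.int32(245)) (array([278.27203065, 284.11111111]), np.int32(261))
```

View pics/wh1.png

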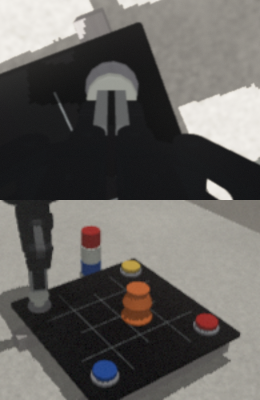

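The fingers are over white. Red, yellow and blue all sit low in their collars.

Request:
drive_tool(
  increments=[
    {"delta_pos": [0, 0, 3], "turn": 0, "jaw": -1},
    {"delta_pos": [0, 0, 2], "turn": 0, "jaw": -1},
    {"delta_pos": [0, 0, 2], "turn": 0, "jaw": -1},
    {"delta_pos": [0, 0, 1], "turn": 0, "jaw": -1},
    {"delta_pos": [0, 0, 1], "turn": 0, "jaw": -1},
    {"delta_pos": [0, 0, 1], "turn": 0, "jaw": -1},
    {"delta_pos": [0, 0, 1], "turn": 0, "jaw": -1},
    {"delta_pos": [0, 0, 1], "turn": 0, "jaw": -1},
  ],
)

```text
time: 13.75
tool_pos: [0.4834, -0.0266, 0.2391]
tcp_rot: [-0.647, -3.074, 0.0]
wrist_force: [-2.6, 0.7, 3.6]
width: -0.001
grip_force: 2.0
```

Request:
drive_tool(
  increments=[
    {"delta_pos": [0, 0, 1], "turn": 0, "jaw": -1},
    {"delta_pos": [0, 0, 1], "turn": 0, "jaw": -1},
    {"delta_pos": [0, 0, 1], "turn": 0, "jaw": -1},
    {"delta_pos": [0, 0, 0], "turn": 0, "jaw": -1},
  ],
)

```text
time: 14.08
tool_pos: [0.4834, -0.0266, 0.2358]
tcp_rot: [-0.647, -3.074, 0.0]
wrist_force: [-2.3, -0.2, 3.3]
width: 0.001
grip_force: 2.0
```

Request:
drive_tool(
  increments=[
    {"delta_pos": [0, 0, 1], "turn": 0, "jaw": -1},
    {"delta_pos": [0, 0, 0], "turn": 0, "jaw": -1},
  ],
)

```text
time: 14.25
tool_pos: [0.4834, -0.0266, 0.2349]
tcp_rot: [-0.647, -3.074, 0.0]
wrist_force: [-2.5, -0.5, 3.8]
width: -0.003
grip_force: 2.2
```

Request:
drive_tool(
  increments=[
    {"delta_pos": [0, 0, 1], "turn": 0, "jaw": -1},
    {"delta_pos": [0, 0, 0], "turn": 0, "jaw": -1},
  ],
)

```text
time: 14.42
tool_pos: [0.4835, -0.0266, 0.234]
tcp_rot: [-0.647, -3.074, 0.0]
wrist_force: [-3.4, 0.3, 6.8]
width: -0.0
grip_force: 3.1
```

One more millimetre for white, then lift clear.

Request:
drive_tool(
  increments=[
    {"delta_pos": [0, 0, 1], "turn": 0, "jaw": -1},
    {"delta_pos": [0, 0, 0], "turn": 0, "jaw": -1},
    {"delta_pos": [0, 0, 0], "turn": 0, "jaw": -1},
  ],
)

```text
time: 14.67
tool_pos: [0.4835, -0.0266, 0.2335]
tcp_rot: [-0.647, -3.074, 0.0]
wrist_force: [-4.2, -0.0, 9.4]
width: 0.002
grip_force: 4.4
```

Request:
drive_tool(
  increments=[
    {"delta_pos": [0, 0, -5], "turn": 0, "jaw": -1},
    {"delta_pos": [0, 0, -20], "turn": 0, "jaw": -1},
    {"delta_pos": [0, 0, -30], "turn": 0, "jaw": -1},
    {"delta_pos": [0, 0, -30], "turn": 0, "jaw": -1},
    {"delta_pos": [0, 0, -30], "turn": 0, "jaw": -1},
    {"delta_pos": [0, 0, -20], "turn": 0, "jaw": -1},
    {"delta_pos": [0, 0, 0], "turn": 0, "jaw": -1},
    {"delta_pos": [0, 0, 0], "turn": 0, "jaw": -1},
  ],
)

```text
time: 15.33
tool_pos: [0.4842, -0.0266, 0.3693]
tcp_rot: [0.646, 3.07, 0.001]
wrist_force: [-0.2, -0.3, -1.0]
width: -0.0
grip_force: 0.0
```

```bash
python3 - <<'E'
from m import *
q,d=cam("side");save("end",q);s=bot.read_state();print(s["tool_pos"],s["wrist_force"])
for n,u in zip(names,[(355,249),(298,208),(278,284),(229,234)]): print(n,blob(q,n,u,13),blob(np.load("pics/side.npy"),n,u,13))
E
```

```text
[ 0.48343638 -0.02656588  0.367591  ] [-0.01161632  0.15285873 -0.44915734]
red (array([354.9017341 , 250.57225434]), np.int32(173)) (array([354.96315789, 247.74736842]), np.int32(190))
yellow (array([297.91346154, 209.25961538]), np.int32(104)) (array([297.98165138, 207.30275229]), np.int32(109))
blue (array([278.16528926, 287.26033058]), np.int32(242)) (array([278.27203065, 284.11111111]), np.int32(261))
white (None, 0) (None, 0)
```

View pics/end.png

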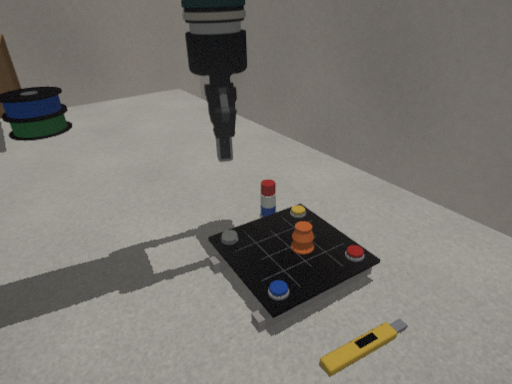

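All four pins sit low: red (355,251), yellow (298,209), blue (278,287), white (230,238). The print, glue stick and knife are where they were, and the arm is clear.

```bash
python3 -c "
from workcell import bot
print(bot.finish_job())"
```

```text
the job is handed in; nothing more can be done
None
```

I pressed all four pins to their stops in the order red, yellow, blue, white, using about 10 N on each; the final picture shows the print, glue stick and knife in place. The job is handed in at about 15 s, but the hand-in returned no verdict.

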